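# Clamp the grinding jar in the vibration mill

## Task

Load the mill: take the red-lidded grinding jar off the balance, set it fully home in the round seat of the mill and let go of it; then bring the sprung hold-down bar over by its T-handle and push its hook down onto the cross pin until the safety latch flips shut behind the pin, feeling your way and never forcing the hook against the pin (stay under about 30 N). Let the bar rise gently until the latch carries it, let go, and leave the other things on the bench alone.

Things in the scene. Friction and masses are not known exactly. Their poses are not given: they have to be found in the camera images.
- mill: low vibration mill, pale grey housing with blue band, 280 x 190 mm, aluminium table on top 80 mm above the bench; fixed. Origin: centre of its underside; z up, -x points to its front (control panel, roughly towards the robot). From front to back along its x: pin at -80 mm, jar seat at 0, bar hinge at +85
- seat (a point): centre of the jar seat on the mill's table, 80 mm above the bench, right above the mill's origin: a steel ring 8 mm high, inner diameter 62 mm, outer 74 mm
- jar: the grinding jar to clamp: upright steel cylinder with red lid, diameter 58 mm, height 52 mm, 0.4 to 0.7 kg, loose. Origin: centre of its underside. It starts on the pan of the balance, 62 mm above the bench
- bar: hold-down bar: flat steel, 28 mm wide, its top 16 mm above the hinge axis; yellow hook (12 mm thick, mouth down) and black T-handle at the free end. Origin: on the hinge axis, 150 mm above the bench; -x points along the bar to the handle, y along the hinge, z to its upper side. It starts open, 1.70 rad up from level, leaning back on its stop
- hinge (a point): middle of the hinge axis (along the mill's y), 85 mm behind the seat, 150 mm above the bench. A spring here always pulls the bar open, with 2.5 to 3 N at the hook when nearly level and less when upright: let go before the latch has caught, it springs up again
- pad_face (a point): middle of the bar's underside pad as built: black rubber disc, diameter 30 mm, on a spring plunger 85 mm from the hinge. It meets the jar lid in the last 20 mm or so of the hook's travel and presses on it with 3 to 8 N
- handle (a point): middle of the T-handle: round black bar, diameter 18 mm, 110 mm long along the bar's y, 200 mm from the hinge and 12 mm to the bar's upper side; 162 mm above the bench when level, 346 mm when open. Grasp it from above, closing across it, 25 to 40 mm to one side of its middle, clear of hook and fork; it may turn in the pads
- throat (a point): back of the hook's throat, 165 mm from the hinge and 1 mm under the hinge line: the pin axis is here when the hook bottoms on the pin. Once the latch carries the bar, this point stands about 16 mm above the pin axis
- latch (a joint): angle of the orange safety latch across the hook's mouth, rad: 0 = shut (held by its spring), 1.0 to 1.3 = pushed right in by the pin. It opens inward only. The pin meets it 33 mm below the throat point and it flips shut under the pin once the pin axis is within about 4 mm of that point
- post: dark steel sleeve, diameter 26 mm, at the front of the mill's table, with a fork that carries the cross pin (diameter 12 mm, along the mill's y; fork 30 mm wide). Origin: foot of the sleeve, 165 mm in front of the hinge. The fork is screwed up or down by hand: pin axis 64 to 74 mm above this origin, not reported
- pin_zone (a point): middle of the range in which the pin axis may lie (5 mm up or down). Pushing the hook home takes 3 to 10 N at the handle; then it bottoms hard on the pin and only the force grows. Rising again, the latch meets the pin just as hard. Over 30 N between hook or latch and pin damages them, also when the bar is let fly up against its latch
- balance: pale laboratory balance, 210 x 170 mm, round steel pan (diameter 124 mm, top at 62 mm, its centre 30 mm from the origin along the balance's +x); fixed. Origin: centre of its underside. To the left or right of the mill
- tray: blue open tray, 200 x 160 x 35 mm, fixed, on the other side of the mill; holds the spare jar. Origin: centre of its underside
- spare: spare grinding jar with black lid, diameter 50 mm, height 75 mm, in the tray: leave alone. Origin: centre of its underside
- washbottle: white wash bottle with red cap, diameter 60 mm, height 150 mm: leave alone. Origin: centre of its underside
- beaker: empty glass beaker, diameter 68 mm, height 85 mm: leave alone. Origin: centre of its underside
Mind the look-alikes: they are no part of the job. What is shaped like the jar but brown, green or turquoise is not meant.

How it is judged:
By the outcome, as a careful person would: the job done as asked, in the order asked, and still so for the second after the job is handed in, with the robot touching nothing.
It also fails if it takes over 72 s, if anything falls off the work surface, if the arm or the gripper's body presses on something with over 40 N, if the wrist force passes 120 N, or if a joint passes its speed limit or range.

## Robot

A 6-joint arm with a two-finger parallel gripper is mounted at the origin on the work surface. World frame = base frame: x ahead of the robot, y to its left, z up, the work surface at z = 0. Lengths are in m, angles in rad, forces in N, time in s.
With the tool pointing down it reaches from about 0.3 to 0.875 m from the base axis. Payload 6.4 kg.
Tool frame: the origin (TCP) lies on the centre line of the jaws, within the pads' length; the fingertips stand 25 mm ahead of it and the grasp point (between the pads) lies 6 mm ahead of it; z points along the fingers, y is the line along which they close (so a half turn about z gives the same grasp; the last joint's range is limited). The gripper opens to 85 mm and grips with 20 to 120 N. Pads are 22 mm wide; open, the fingers measure 114 mm over their backs; the gripper's body (76 mm by 85 mm) begins 54 mm behind the grasp point. The pads swing forward as they close: fully open they stand 13 mm farther back than shut.
Start: joints at [-1.346, 0.181, 1.607, -0, 1.354, -0.206], TCP at [0.24, -0.522, 0.256] pointing down, gripper open.
Joint ranges: [-2.99, 2.99], [-0.89, 2.07], [0.3, 2.58], [-1.14, 4.28], [0, 2.63], [-3.12, 3.12]. Speed limits (rad/s): [2.57, 2.57, 3.01, 3.14, 3.14, 3.14].

## Interface

Orientations are given as a unit quaternion [w, x, y, z].
In Python, from bench import get_obs, camera, hand_in, spot_in gives the robot as it stands.
- The arm moves only by the shell command python3 -m jog 'ROWS'. ROWS is JSON, one flat list of numbers, 7 for each row, row after row: the shift along the tool's x, y, z in m, then the turn, a rotation vector about the tool's x, y, z in rad, then the closure, from 0 (fully open) to 1 (shut). A call has 1 to 20 rows; each row is the pose to reach, as a shift and turn from the pose commanded when the call began, along the tool's axes at that moment; what a row does not reach only later rows make up. A row lasts 1/8 s, in which the tool goes at most 62.5 mm and 10.7 degrees, less where a joint would pass 70% of its speed; a pose out of reach is approached as far as the arm can. A call with a gripper value outside its range is refused whole. The fingers move at their own pace and stop on an object; the grip force is fixed at half the most. Time passes only in rows, so rows that repeat a pose let the fingers close. It gives the time, the measured TCP pose, the force, the opening and the grip force at its end, in the units of the state.
- get_obs(): the state, without advancing time (a new reading comes with each control period).
- camera(name): name is "side" or "top" or "wrist"; returns a dict with "frame" (480x640x3 uint8, red, green, blue), "mtx" (3x3 intrinsics, pixels), "extrinsics" (4x4, takes a point from camera to world coordinates). Camera axes: x right, y up, looking along -z (the intrinsics and any distortion apply to the point x, -y, -z); pixel columns grow to the right and rows downward; lengths in m; the calibration is good to about 2 mm. The wrist camera is an equidistant fisheye: a pixel r from the principal point sees the ray r / f radians off the axis. A picture is of the moment at which its call begins. There is no depth.
- hand_in(): hands the job in; it is judged then, once.
Trained networks look in a picture, given as the dict that the camera call returned (one of the last four; its "shot" number tells which), for a name from the list of things; names that differ only in an ending like _2 or _b are one class to them, and where a whole thing is asked for, a point or a joint stands for the part that bears it (a point fixed in the world has none). Each returns a list of dicts, best first, with "confidence" (0 to 1); they miss things now and then, are a little off and sometimes report something else, mostly with a low value. They report only what shows in the picture. A call takes as long as a camera call. They do not tell look-alikes from the thing itself.
- spot_in(picture, name): "xyz" ([x, y, z] in m, in world coordinates, good to about 4 mm: the middle of the surface that is visible of it).
The state is a dict: "time_s": time; "q": joint angles; "dq": joint speeds; "joint_efforts": joint torques, N m; "eef_pos": TCP position; "eef_rot": TCP orientation; "wrist_force": force on the tool from outside, world axes, zero at the start; "torque": the same for the moment, N m; "opening": opening from 0.0 (shut) to 1.0 (fully open); "grasp_force": force on a finger pad.
Only numpy, scipy, OpenCV 4.12 (cv2) and the standard library are available. Lean on these libraries where they do the work, as an engineer would, in place of code of your own. Each camera call takes 0.05 s, during which the arm holds its last target. There are 200 camera calls.

## Working session

There is one attempt and no reset: what is moved stays moved. The work goes in short steps, Python scripts to look and compute and a shell command to move; the robot and the scene stay as the last step left them, time stands still between calls to the robot, and variables do not carry over. Pictures are saved under pics/ and viewed, at most 11 in all, crops included, and the job is handed in when it is done.

```bash
mkdir -p pics; ls
cat > h.py <<'E'
import numpy as np, cv2
from bench import get_obs, camera, hand_in, spot_in
from scipy.spatial.transform import Rotation as R
def save(c,n): cv2.imwrite(f'pics/{n}.png', c['frame'][:,:,::-1])
def rot(o): w,x,y,z=o['eef_rot']; return R.from_quat([x,y,z,w])
def ray(c,u,v):
    K=c['mtx'];E=np.array(c['extrinsics']);d=np.array([(u-K[0][2])/K[0][0],-(v-K[1][2])/K[1][1],-1.]);return E[:3,3],E[:3,:3]@d
def atz(c,u,v,z):
    o,d=ray(c,u,v);return o+d*(z-o[2])/d[2]
def pix(c,p):
    K=c['mtx'];E=np.array(c['extrinsics']);q=E[:3,:3].T@(np.array(p)-E[:3,3]);return K[0][2]+K[0][0]*q[0]/-q[2],K[1][2]-K[1][1]*q[1]/-q[2]
E
python3 - <<'E'
from h import *
np.set_printoptions(precision=3,suppress=True)
o=get_obs();print({k:np.round(v,3) for k,v in o.items()}); print(rot(o).as_matrix())
for n in('top','side'):
    c=camera(n);save(c,n+'0');print(n,np.array(c['mtx']).tolist(),np.array(c['extrinsics']))
    for t in 'mill jar bar handle post balance tray spare seat hinge throat pin_zone pad_face latch'.split():
        try: print(t,[(np.round(d['xyz'],3).tolist(),round(d['confidence'],2),np.round(pix(c,d['xyz'])).tolist()) for d in spot_in(c,t)][:4])
        except Exception as e: print(t,e)
E
```

```text
pics
{'time_s': np.float64(0.0), 'q': array([-1.346,  0.182,  1.608, -0.   ,  1.354, -0.206]), 'dq': array([-0.   ,  0.001,  0.001, -0.   ,  0.001,  0.001]), 'joint_efforts': array([ -0.002, -44.488, -35.134,  -0.   ,   0.009,   0.   ]), 'eef_pos': array([ 0.24 , -0.522,  0.255]), 'eef_rot': array([-0.001,  0.977,  0.214, -0.   ]), 'wrist_force': array([ 0.568,  0.212, -1.308]), 'torque': array([-0.048, -0.037,  0.047]), 'grasp_force': np.float64(0.0), 'opening': np.float64(1.005)}
[[ 0.909  0.418 -0.   ]
 [ 0.418 -0.909  0.002]
 [ 0.    -0.002 -1.   ]]
top [[587.5462018391759, 0.0, 320.05265704312677], [0.0, 587.5462018391759, 244.45703644269568], [0.0, 0.0, 1.0]] [[ 0.028  0.992 -0.126  0.415]
 [-1.     0.026 -0.016 -0.098]
 [-0.013  0.127  0.992  1.362]
 [ 0.     0.     0.     1.   ]]
mill [([0.562, 0.035, 0.078], 0.56, [269.0, 250.0])]
jar [([0.614, -0.381, 0.048], 0.92, [456.0, 234.0]), ([0.551, -0.527, 0.054], 0.81, [522.0, 263.0]), ([0.464, -0.368, 0.112], 0.59, [456.0, 299.0]), ([0.446, -0.519, 0.053], 0.58, [519.0, 311.0])]
bar []
handle [([0.67, 0.009, 0.333], 0.72, [272.0,
[... 1182 characters left out ...]
]
handle [([0.665, 0.021, 0.293], 0.63, [245.0, 190.0])]
post [([0.488, 0.071, 0.128], 0.58, [292.0, 283.0])]
balance [([0.499, -0.306, 0.045], 0.71, [371.0, 216.0])]
tray [([0.431, 0.326, -0.0], 0.86, [243.0, 401.0]), ([0.485, 0.069, 0.128], 0.35, [294.0, 283.0])]
spare [([0.449, 0.304, 0.085], 0.96, [240.0, 371.0])]
seat [([0.562, 0.057, 0.085], 0.83, [273.0, 276.0])]
hinge []
throat [([0.561, 0.058, 0.082], 0.71, [273.0, 277.0]), ([0.667, 0.025, 0.298], 0.65, [243.0, 189.0])]
pin_zone [([0.482, 0.07, 0.121], 0.72, [294.0, 286.0]), ([0.498, -0.307, 0.047], 0.41, [372.0, 215.0])]
pad_face [([0.663, 0.024, 0.294], 0.83, [245.0, 191.0]), ([0.488, 0.069, 0.123], 0.69, [293.0, 284.0])]
latch []
```

View pics/top0.png

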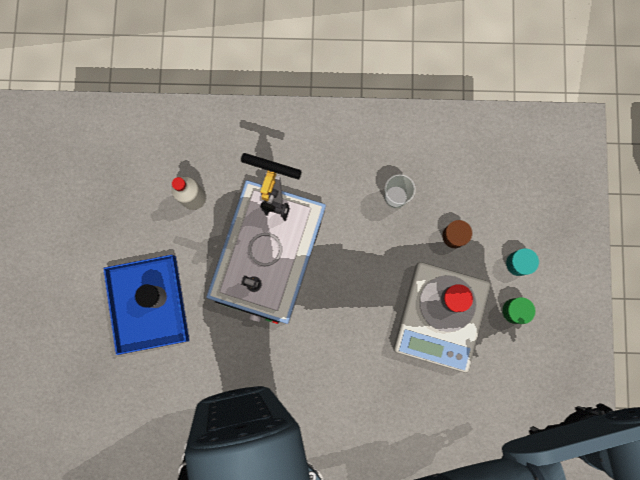

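View pics/side0.png

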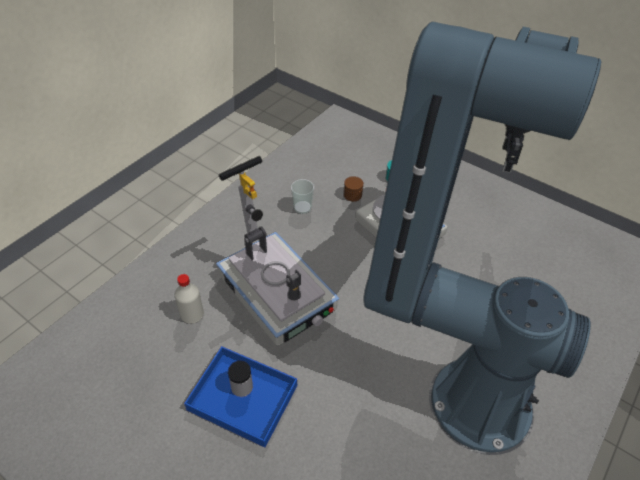

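Candidates: red lid (458,299) on the balance pan; brown (458,234), turquoise (525,262) and green (519,311) on the bench. Only the red one matches both the colour and the place. I'll confirm this in an enlarged crop and measure.

Run:
```python
from h import *
np.set_printoptions(precision=4,suppress=True)
c=camera('top');f=c['frame']
a=cv2.resize(f[205:365,390:550],None,fx=2.4,fy=2.4,interpolation=2);b=cv2.resize(f[145:335,195:345],None,fx=2.56,fy=2.56*.79,interpolation=2)
b=cv2.resize(f[145:335,195:345],(456,578),interpolation=2)
a=cv2.copyMakeBorder(a[:, :344],0,578-384,0,0,cv2.BORDER_CONSTANT)
cv2.imwrite('pics/crop.png',np.hstack([a,b])[:,:,::-1])
h=cv2.cvtColor(f,cv2.COLOR_RGB2HSV);m=(((h[...,0]<6)|(h[...,0]>174))&(h[...,1]>150)&(h[...,2]>90)).astype(np.uint8);m[:, :400]=0
n,l,s,ct=cv2.connectedComponentsWithStats(m)
for i in range(1,n):
    if s[i,4]>100: print('red',s[i],ct[i],atz(c,*ct[i],.113))
# handle dark blob
d=((f.max(2)<45)).astype(np.uint8);d[:145]=0;d[182:]=0;d[:,:235]=0;d[:,310:]=0
n,l,s,ct=cv2.connectedComponentsWithStats(d);i=1+np.argmax(s[1:,4])
r=cv2.minAreaRect(np.argwhere(l==i)[:,::-1].astype(np.float32));print('handle',s[i],r)
bx=cv2.boxPoints(r);P=np.array([atz(c,*p,.35) for p in bx]);print(P, P.mean(0))
for p in [(247,181),(325,206),(287,323),(208,299)]: print('mill corner',atz(c,*p,.075))
print('seat',atz(c,266.5,249,.086)); print('pin',atz(c,252,282,.15))
```

```text
red [444 285  29  27 617] [458.1459 297.9935] [ 0.4674 -0.3722  0.113 ]
handle [241 153  60  26 562] ((270.5889892578125, 165.71531677246094), (61.08672332763672, 9.60445499420166), 17.354022979736328)
[[ 0.6884  0.0649  0.35  ]
 [ 0.7053  0.0606  0.35  ]
 [ 0.6747 -0.0441  0.35  ]
 [ 0.658  -0.0395  0.35  ]] [0.6816 0.0105 0.35  ]
mill corner [0.7176 0.0912 0.075 ]
mill corner [ 0.6651 -0.0853  0.075 ]
mill corner [ 0.4045 -0.0097  0.075 ]
mill corner [0.4517 0.1651 0.075 ]
seat [0.5639 0.0402 0.086 ]
pin [0.487  0.0605 0.15  ]
```

View pics/crop.png

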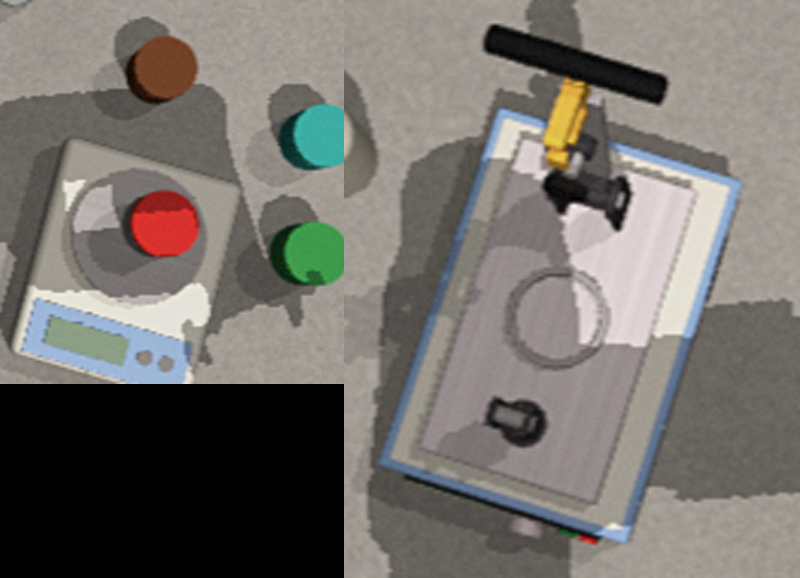

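Crop: the red-lidded jar sits on the balance pan, at about (163,224) in the crop. The mill has its seat ring at (557,318) and post at (521,424), and the handle is open. The measurements agree: jar (0.467,-0.372), seat (0.562,0.042), mill yaw about -16°.

```bash
python3 -m jog '[0.06,-0.01,0,0,0,0.1,0, 0.12,-0.02,0,0,0,0.28,0, 0.18,-0.03,0.02,0,0,0.45,0, 0.24,-0.04,0.04,0,0,0.6,0, 0.269,-0.0415,0.055,0,0,0.71,0, 0.269,-0.0415,0.055,0,0,0.71,0, 0.269,-0.0415,0.055,0,0,0.71,0]'
python3 - <<'E'
from h import *
np.set_printoptions(precision=4,suppress=True)
o=get_obs();print(o['time_s'],o['eef_pos']);print(rot(o).as_matrix(),o['q'])
c=camera('wrist');save(c,'w1');print(np.array(c['mtx']).tolist());print(np.array(c['extrinsics']))
E
```

```text
time_s: 2.42
eef_pos: [0.467, -0.3728, 0.2015]
eef_rot: [0.0, 0.99, -0.138, -0.0]
wrist_force: [0.8, 0.2, 0.2]
opening: 1.001
grasp_force: 0.0
2.425 [ 0.467  -0.3728  0.2015]
[[ 0.9617 -0.2742 -0.0003]
 [-0.2742 -0.9617 -0.0004]
 [-0.0001  0.0005 -1.    ]] [-0.8719  0.2825  1.5993 -0.0005  1.2597  0.9768]
[[371.64829954431775, 0.0, 323.0111225768929], [0.0, 371.64829954431775, 237.3806590376217], [0.0, 0.0, 1.0]]
[[-0.2743  0.921   0.2768  0.5375]
 [-0.9616 -0.2628 -0.0785 -0.3925]
 [ 0.0004 -0.2877  0.9577  0.3198]
 [ 0.      0.      0.      1.    ]]
```

View pics/w1.png

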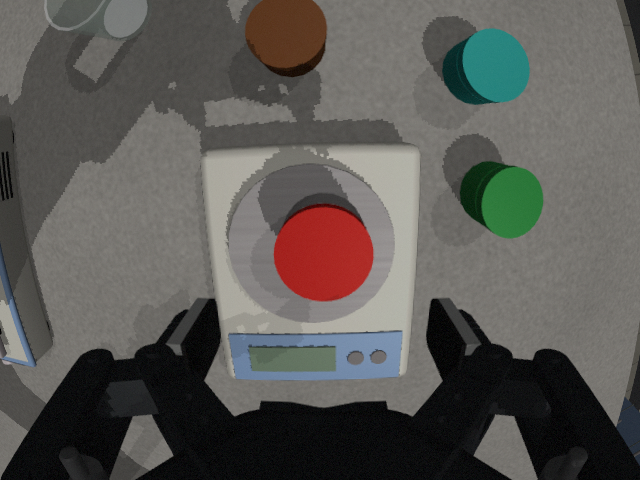

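The red lid is centred at about (323,252) between the pads, and the surroundings are clear. Next I'll refine its position with the fisheye model.

```bash
cat >> h.py <<'E'
def wray(c,u,v):
    K=np.array(c['mtx']);E=np.array(c['extrinsics']);x=np.array([(u-K[0,2]),(v-K[1,2])]);r=np.hypot(*x);t=r/K[0,0];x=x/max(r,1e-9)*np.sin(t)
    return E[:3,3],E[:3,:3]@np.array([x[0],-x[1],-np.cos(t)])
def watz(c,u,v,z):
    o,d=wray(c,u,v);return o+d*(z-o[2])/d[2]
def wpix(c,p):
    K=np.array(c['mtx']);E=np.array(c['extrinsics']);q=E[:3,:3].T@(np.array(p)-E[:3,3]);r=np.hypot(q[0],q[1]);t=np.arctan2(r,-q[2]);return np.array([K[0,2]+K[0,0]*t*q[0]/r,K[1,2]-K[0,0]*t*q[1]/r])
E
python3 - <<'E'
from h import *
np.set_printoptions(precision=4,suppress=True)
c=camera('wrist');f=c['frame'];h=cv2.cvtColor(f,cv2.COLOR_RGB2HSV)
m=(((h[...,0]<6)|(h[...,0]>174))&(h[...,1]>150)&(h[...,2]>150)).astype(np.uint8)
n,l,s,ct=cv2.connectedComponentsWithStats(m);i=1+np.argmax(s[1:,4])
k,_=cv2.findContours((l==i).astype(np.uint8),cv2.RETR_EXTERNAL,cv2.CHAIN_APPROX_NONE)
P=np.array([watz(c,*p,.114) for p in k[0][:,0]])[:,:2].astype(np.float32)
(x,y),r=cv2.minEnclosingCircle(P);print('lid',x,y,r,ct[i])
o=get_obs();g=rot(o).inv().apply(np.array([x,y,.102])-o['eef_pos']);print(g)
E
```

```text
lid 0.4670466184616089 -0.3725884258747101 0.029474979266524315 [322.1395 253.6765]
[ 0.     -0.0012  0.1001]
```

```bash
python3 -m jog '[0,-0.0005,0.05,0,0,0,0, 0,-0.001,0.085,0,0,0,0, 0,-0.001,0.1,0,0,0,0, 0,-0.001,0.1,0,0,0,0.15, 0,-0.001,0.1,0,0,0,0.6, 0,-0.001,0.1,0,0,0,0.8, 0,-0.001,0.1,0,0,0,0.8, 0,-0.001,0.1,0,0,0,0.8]'
```

```text
time_s: 3.52
eef_pos: [0.4684, -0.373, 0.1035]
eef_rot: [0.002, 0.99, -0.139, 0.001]
wrist_force: [-1.6, -2.3, 5.8]
opening: 0.665
grasp_force: 65.7
```

```bash
python3 -m jog '[0,-0.001,-0.03,0,0,0,0.8, -0.005,-0.001,-0.08,0,0,0,0.8, -0.03,-0.04,-0.1,0,0,0,0.8, -0.03,-0.09,-0.1,0,0,0,0.8, -0.03,-0.145,-0.1,0,0,0,0.8, -0.03,-0.2,-0.1,0,0,0,0.8, -0.03,-0.255,-0.1,0,0,0,0.8, -0.03,-0.3,-0.1,0,0,0,0.8, -0.03,-0.32,-0.1,0,0,0,0.8, -0.03,-0.32,-0.1,0,0,0,0.8, -0.03,-0.32,-0.1,0,0,0,0.8]'
python3 - <<'E'
from h import *
np.set_printoptions(precision=4,suppress=True)
o=get_obs();print(o['time_s'],o['eef_pos'],o['opening']);print(rot(o).as_matrix())
c=camera('wrist');save(c,'w2')
np.savez('w2.npz',**{k:np.array(v) for k,v in c.items()})
p=wpix(c,[.562,.042,.088]);print(p)
for n in('seat','post','pin_zone','jar'): print(n,[(np.round(d['xyz'],3),round(d['confidence'],2)) for d in spot_in(c,n)][:3])
E
```

```text
time_s: 4.9
eef_pos: [0.5262, -0.0558, 0.2007]
eef_rot: [0.0, 0.99, -0.139, -0.001]
wrist_force: [0.5, 0.8, -6.1]
opening: 0.668
grasp_force: 66.8
4.9 [ 0.5262 -0.0558  0.2007] 0.6680831662484844
[[ 0.9613 -0.2754 -0.0014]
 [-0.2754 -0.9613  0.0001]
 [-0.0013  0.0003 -1.    ]]
[171.7438 232.1489]
seat [(array([0.609, 0.009, 0.08 ]), 0.63)]
post [(array([0.498, 0.058, 0.091]), 0.74)]
pin_zone [(array([0.496, 0.055, 0.097]), 0.69)]
jar [(array([ 0.614, -0.364,  0.046]), 0.87), (array([ 0.537, -0.057,  0.211]), 0.85)]
```

View pics/w2.png

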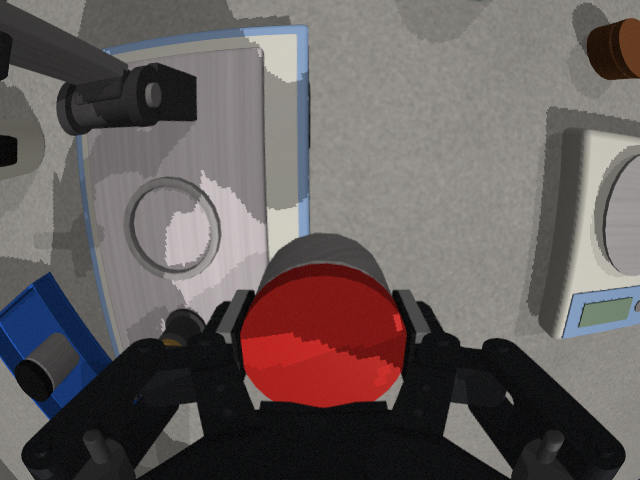

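The ring shows at (172,228), clear of everything, and the lid is at (325,335). I'll fit both circles with the calibration.

```bash
cat > fit.py <<'E'
from h import *
from scipy.optimize import minimize
from scipy.ndimage import map_coordinates
def fit(c,x0,z,radii,ch=None,ang=(0,360),span=8):
    f=c['frame'].astype(np.float32); g=f.mean(2) if ch is None else f[...,ch]-f[...,(ch+1)%3]
    g=cv2.GaussianBlur(g,(0,0),1);G=np.hypot(cv2.Sobel(g,5,1,0),cv2.Sobel(g,5,0,1));G=np.minimum(G,60)
    a=np.radians(np.arange(*ang,3))
    def s(p):
        t=0
        for r in radii:
            uv=np.array([wpix(c,[p[0]+r*np.cos(t_),p[1]+r*np.sin(t_),z]) for t_ in a]);t+=map_coordinates(G,[uv[:,1],uv[:,0]],order=1,mode='nearest').mean()
        return -t
    best=min(((s((x0[0]+i*.001*2,x0[1]+j*.001*2)),i,j) for i in range(-span//2,span//2+1) for j in range(-span//2,span//2+1)))
    r=minimize(s,(x0[0]+best[1]*.002,x0[1]+best[2]*.002),method='Nelder-Mead',options=dict(initial_simplex=[(x0[0]+best[1]*.002+d,x0[1]+best[2]*.002+e) for d,e in((0,0),(.001,0),(0,.001))],xatol=1e-4))
    return r.x,r.fun
E
python3 - <<'E'
from fit import *
np.set_printoptions(precision=4,suppress=True)
c=np.load('w2.npz')
print('ring',fit(c,(.562,.042),.088,(.037,.031)), fit(c,(.562,.042),.088,(.031,)),fit(c,(.562,.042),.088,(.037,)))
x,_=fit(c,(.526,-.056),.211,(.029,),ch=0);print('lid',x,_)
M=np.array([[.9613,-.2754],[-.2754,-.9613]]);print('lid-tcp tool',M.T@(x-np.array([.5262,-.0558])))
E
```

```text
ring (array([0.5632, 0.0444]), np.float64(-107.38381958007812)) (array([0.5631, 0.0446]), np.float64(-55.82746505737305)) (array([0.5639, 0.0432]), np.float64(-56.030208587646484))
lid [ 0.5255 -0.0552] -48.6622428894043
lid-tcp tool [-0.0009 -0.0003]
```

```bash
python3 -m jog '[0.003,-0.035,0,0,0,0,0.8, 0.007,-0.075,0,0,0,0,0.8, 0.009,-0.1,0.02,0,0,0,0.8, 0.009,-0.106,0.045,0,0,0,0.8, 0.009,-0.106,0.056,0,0,0,0.8, 0.009,-0.106,0.056,0,0,0,0.8]'
python3 - <<'E'
from fit import *
np.set_printoptions(precision=4,suppress=True)
o=get_obs();print(o['time_s'],o['eef_pos'],o['wrist_force'])
c=camera('wrist');save(c,'w3');z=o['eef_pos'][2]
M=rot(o).as_matrix();p=o['eef_pos']
x,s=fit(c,p[:2],z+.0105,(.029,),ch=0);print('lid',x,s,(M.T@np.r_[x-p[:2],0]))
for a in((-100,70),(-80,50)):
    r,s=fit(c,(.563,.044),.088,(.037,.031),ang=a);print('ring',r,s,'need tool',M.T@np.r_[r-x,0])
E
```

```text
time_s: 5.9
eef_pos: [0.5641, 0.0432, 0.1445]
eef_rot: [0.0, 0.99, -0.14, -0.001]
wrist_force: [0.7, -0.7, -6.4]
opening: 0.662
grasp_force: 67.1
5.9 [0.5641 0.0432 0.1445] [ 0.6965 -0.6834 -6.3912]
lid [0.5634 0.0437] -49.59495544433594 [-0.0007 -0.0003  0.    ]
ring [0.5632 0.0444] -106.01518249511719 need tool [-0.0004 -0.0006  0.    ]
ring [0.563  0.0444] -105.63247680664062 need tool [-0.0006 -0.0006  0.    ]
```

View pics/w3.png

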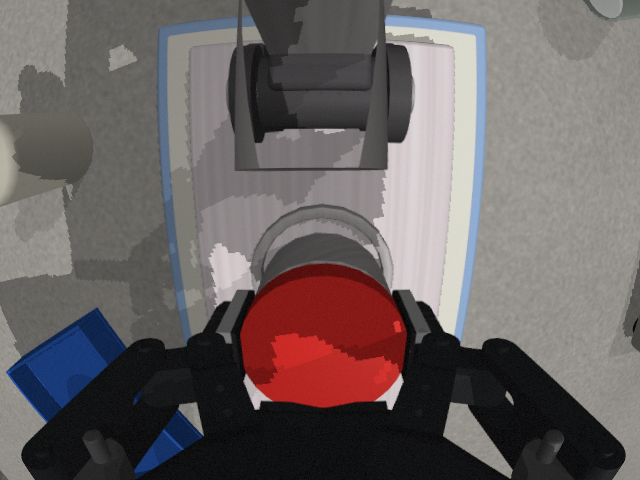

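The jar is centred over the ring to within 1 mm, so I'll lower it and watch the force.

```bash
python3 -m jog '[-0.0005,-0.0006,0.006,0,0,0,0.8, -0.0005,-0.0006,0.012,0,0,0,0.8, -0.0005,-0.0006,0.018,0,0,0,0.8, -0.0005,-0.0006,0.021,0,0,0,0.8, -0.0005,-0.0006,0.021,0,0,0,0.8]'
```

```text
time_s: 6.58
eef_pos: [0.5642, 0.0446, 0.1239]
eef_rot: [0.0, 0.99, -0.139, -0.0]
wrist_force: [0.2, -0.5, -7.1]
opening: 0.667
grasp_force: 67.1
```

```bash
python3 -m jog '[0,0,0.001,0,0,0,0.8, 0,0,0.002,0,0,0,0.8, 0,0,0.002,0,0,0,0.8]'; python3 -m jog '[0,0,0.001,0,0,0,0.8, 0,0,0.001,0,0,0,0.8]'
```

```text
time_s: 6.95
eef_pos: [0.5644, 0.0445, 0.1223]
eef_rot: [-0.0, 0.99, -0.139, 0.0]
wrist_force: [-0.3, -0.0, -6.3]
opening: 0.667
grasp_force: 67.1
time_s: 7.2
eef_pos: [0.5645, 0.0446, 0.1216]
eef_rot: [0.0, 0.99, -0.139, 0.0]
wrist_force: [-0.7, 0.4, -3.0]
opening: 0.659
grasp_force: 67.7
```

Contact came at TCP z 0.1216, exactly balance height plus 18 mm, so the jar is home. Release and rise, backing away from the bar.

```bash
python3 -m jog '[0,0,0.0005,0,0,0,0.7, 0,0,0.0005,0,0,0,0.2, 0,0,0.0005,0,0,0,0, 0,0,0.0005,0,0,0,0, 0,0,-0.03,0,0,0,0, -0.03,0,-0.075,0,0,0,0, -0.055,0,-0.13,0,0,0,0, -0.06,0,-0.19,0,0,0,0, -0.06,0,-0.25,0,0,-0.1,0, -0.06,0,-0.3,0,0,-0.25,0, -0.06,0,-0.31,0,0,-0.4,0, -0.06,0,-0.31,0,0,-0.58,0, -0.06,0,-0.31,0,0,-0.76,0, -0.06,0,-0.31,0,0,-0.94,0, -0.06,0,-0.31,0,0,-1.12,0, -0.06,0,-0.31,0,0,-1.3,0, -0.06,0,-0.31,0,0,-1.45,0, -0.06,0,-0.31,0,0,-1.57,0, -0.06,0,-0.31,0,0,-1.57,0]'
python3 - <<'E'
from fit import *
np.set_printoptions(precision=4,suppress=True)
o=get_obs();print(o['time_s'],o['eef_pos'],o['q']);print(rot(o).as_matrix())
c=camera('wrist');np.savez('w4.npz',**{k:np.array(v) for k,v in c.items()});t=camera('top')
im=np.hstack([cv2.resize(c['frame'],(460,345)),cv2.resize(t['frame'][130:330,190:350],(276,345))]);cv2.imwrite('pics/w4.png',im[:,:,::-1])
x,s=fit(c,(.5632,.0444),.132,(.029,),ch=0);print('lid',x,s,wpix(c,[*x,.132]))
print(wpix(c,[.6816,.0105,.346]))
for n in('handle',): print(n,[(np.round(d['xyz'],3),round(d['confidence'],2)) for d in spot_in(c,n)][:3])
E
```

```text
time_s: 9.57
eef_pos: [0.5068, 0.0611, 0.4314]
eef_rot: [0.0, 0.799, 0.601, 0.0]
wrist_force: [0.7, -0.4, -0.5]
opening: 1.003
grasp_force: 0.0
9.575 [0.5068 0.0611 0.4314] [-0.113  -0.0556  1.511   0.      1.6859  0.1681]
[[ 0.2774  0.9608  0.0003]
 [ 0.9608 -0.2774 -0.    ]
 [ 0.0001  0.0003 -1.    ]]
lid [0.5632 0.0444] -60.0 [374.3928 194.4046]
[582.9399 254.3945]
handle [(array([0.67 , 0.026, 0.335]), 0.56), (array([0.489, 0.07 , 0.149]), 0.48)]
```

View pics/w4.png

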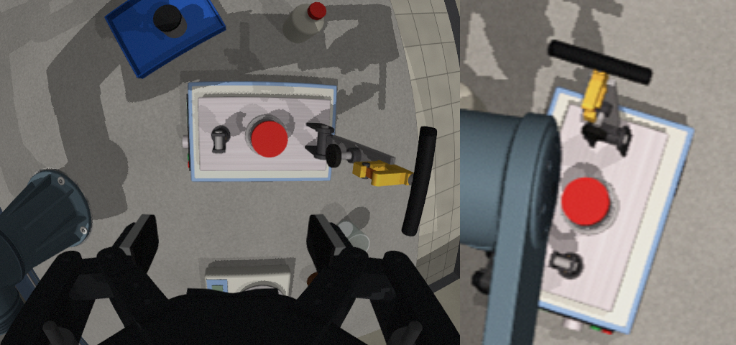

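The lid centre matches the ring centre and the lid is level, so the jar is seated. The handle measurement also fits the bar model. Going to grasp the handle 32 mm off its middle.

```bash
python3 -m jog '[-0.01,0.045,0,0,0,0,0, -0.02,0.1,0,0,0,0,0.2, -0.032,0.15,0,0,0,0,0.3, -0.032,0.1815,0,0,0,0,0.3, -0.032,0.1815,0.02,0,0,0,0.3, -0.032,0.1815,0.02,0,0,0,0.3]'
python3 - <<'E'
from fit import *
np.set_printoptions(precision=4,suppress=True)
o=get_obs();print(o['time_s'],o['eef_pos'],o['opening'])
c=camera('wrist');save(c,'w5');print(wpix(c,[.681,.0105,.347]))
u=np.array([.961,-.276]);v=np.array([.276,.961])
for s in(-.055,.055):
  for w in(-.009,.009): print(wpix(c,[*(np.array([.681,.0105])+s*v+w*u),.347]))
print(rot(o).as_matrix())
E
```

```text
time_s: 10.48
eef_pos: [0.6719, -0.02, 0.4087]
eef_rot: [-0.002, 0.799, 0.601, -0.002]
wrist_force: [-0.4, -0.5, -0.0]
opening: 0.7
grasp_force: 0.0
10.475 [ 0.6719 -0.02    0.4087] 0.7001897314661374
[324.1151 213.6496]
[307.7283 312.2518]
[340.6846 312.2631]
[305.0058 101.7161]
[342.8957 101.6553]
[[ 0.2778  0.9606 -0.0045]
 [ 0.9606 -0.2778  0.001 ]
 [-0.0003 -0.0046 -1.    ]]
```

View pics/w5.png

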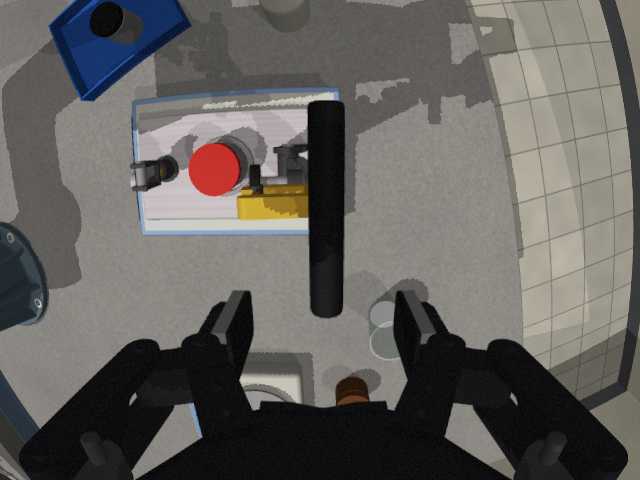

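The handle is at columns 309–344, rows 100–317, within 2 mm of the prediction and centred between the fingers. Descend and close.

```bash
python3 -m jog '[0,0.001,0.03,0,0,0,0.3, 0,0.001,0.056,0,0,0,0.3, 0,0.001,0.056,0,0,0,0.3, 0,0.001,0.056,0,0,0,0.7, 0,0.001,0.056,0,0,0,1, 0,0.001,0.056,0,0,0,1, 0,0.001,0.056,0,0,0,1, 0,0.001,0.056,0,0,0,1]'
python3 - <<'E'
import numpy as np
f=lambda t:np.array([-.2*np.cos(t)+.012*np.sin(t),.2*np.sin(t)+.012*np.cos(t)])
for t in np.arange(1.7,.29,-.1): print(round(t,2),np.round((f(t)-f(1.7))*[1,-1],4))
E
```

```text
time_s: 11.52
eef_pos: [0.6737, -0.0201, 0.3575]
eef_rot: [0.001, 0.799, 0.602, 0.001]
wrist_force: [-1.2, 0.8, 6.0]
opening: 0.185
grasp_force: 58.6
1.7 [ 0. -0.]
1.6 [-0.0198 -0.0028]
1.5 [-0.0398 -0.0036]
1.4 [-0.0598 -0.0023]
1.3 [-0.0796  0.0009]
1.2 [-0.099  0.006]
1.1 [-0.1177  0.0131]
1.0 [-0.1356  0.022 ]
0.9 [-0.1526  0.0327]
0.8 [-0.1684  0.045 ]
0.7 [-0.1829  0.0588]
0.6 [-0.196  0.074]
0.5 [-0.2074  0.0904]
0.4 [-0.2172  0.1079]
0.3 [-0.2252  0.1262]
```

```bash
python3 -m jog '[0,0,-0.004,0,0,0,1, 0,-0.01,-0.006,0,0,0,1, 0,-0.02,-0.007,0,0,0,1, 0,-0.03,-0.0075,0,0,0,1, 0,-0.04,-0.0075,0,0,0,1, 0,-0.05,-0.007,0,0,0,1, 0,-0.06,-0.006,0,0,0,1, 0,-0.06,-0.006,0,0,0,1]'
```

```text
time_s: 12.52
eef_pos: [0.6152, -0.0035, 0.3624]
eef_rot: [0.001, 0.799, 0.602, 0.0]
wrist_force: [2.0, -1.0, -1.5]
opening: 0.184
grasp_force: 59.6
```

```bash
python3 -m jog '[0,-0.01,0.001,0,0,0,1, 0,-0.02,0.003,0,0,0,1, 0,-0.039,0.008,0,0,0,1, 0,-0.058,0.0155,0,0,0,1, 0,-0.076,0.0245,0,0,0,1, 0,-0.085,0.0295,0,0,0,1, 0,-0.093,0.035,0,0,0,1, 0,-0.101,0.041,0,0,0,1, 0,-0.1085,0.0475,0,0,0,1, 0,-0.116,0.054,0,0,0,1, 0,-0.123,0.061,0,0,0,1, 0,-0.123,0.061,0,0,0,1]'
```

```text
time_s: 14.02
eef_pos: [0.4967, 0.0304, 0.2989]
eef_rot: [-0.0, 0.799, 0.601, -0.001]
wrist_force: [3.2, -4.0, -1.1]
opening: 0.187
grasp_force: 64.5
```

```bash
python3 -m jog '[-0.001,-0.006,0.0075,0,0,0,1, -0.001,-0.012,0.015,0,0,0,1, -0.001,-0.018,0.0235,0,0,0,1, -0.001,-0.0235,0.0315,0,0,0,1, -0.001,-0.0285,0.04,0,0,0,1, -0.001,-0.033,0.049,0,0,0,1, -0.001,-0.0375,0.058,0,0,0,1, -0.001,-0.041,0.0672,0,0,0,1, -0.001,-0.041,0.0672,0,0,0,1, -0.001,-0.041,0.0672,0,0,0,1]'
python3 - <<'E'
from fit import *
c=camera('wrist');s=camera('side');t=camera('top')
o=get_obs();print(o['eef_pos'],o['wrist_force'])
im=np.hstack([cv2.resize(c['frame'],(480,360)),cv2.resize(s['frame'][220:340,220:320],(300,360),interpolation=2)]);cv2.imwrite('pics/w6.png',im[:,:,::-1])
E
```

```text
time_s: 15.28
eef_pos: [0.4573, 0.0413, 0.2321]
eef_rot: [-0.001, 0.799, 0.601, -0.0]
wrist_force: [6.3, 4.1, -0.1]
opening: 0.18
grasp_force: 68.6
[0.45732503 0.04129768 0.23214293] [ 5.67577437  3.21775566 -0.75528256]
```

View pics/w6.png

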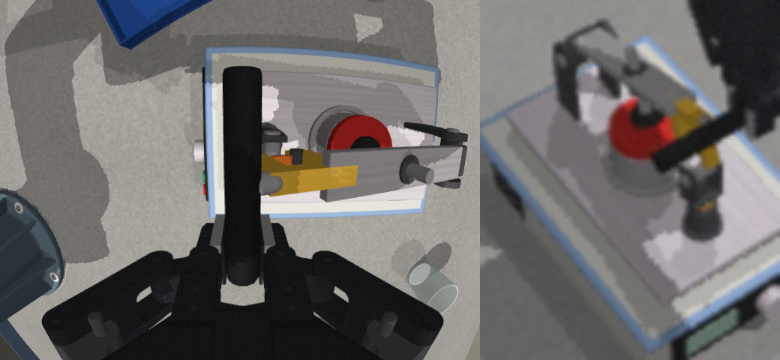

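The wrist view shows the hook aligned over the pin and fork, and the jar still in its seat. I'll push down in small, force-watched steps.

```bash
python3 -m jog '[0.001,0.0005,0.0032,0,0,0,1, 0.001,-0.0005,0.0064,0,0,0,1, 0.001,-0.002,0.0095,0,0,0,1, 0.001,-0.003,0.0127,0,0,0,1, 0.001,-0.004,0.016,0,0,0,1, 0.001,-0.005,0.019,0,0,0,1, 0.001,-0.005,0.019,0,0,0,1]';python3 -m jog '[0,-0.0005,0.003,0,0,0,1, 0,-0.0015,0.006,0,0,0,1, 0,-0.0025,0.009,0,0,0,1, 0,-0.0025,0.009,0,0,0,1]'
```

```text
time_s: 16.3
eef_pos: [0.4516, 0.0432, 0.2131]
eef_rot: [-0.001, 0.799, 0.602, -0.002]
wrist_force: [-6.4, 1.3, 4.8]
opening: 0.183
grasp_force: 70.3
time_s: 16.8
eef_pos: [0.4495, 0.0437, 0.2045]
eef_rot: [-0.001, 0.799, 0.602, -0.001]
wrist_force: [-4.4, 1.0, 6.6]
opening: 0.187
grasp_force: 71.5
```

```bash
python3 -m jog '[0,-0.001,0.003,0,0,0,1, 0,-0.002,0.006,0,0,0,1, 0,-0.0025,0.009,0,0,0,1, 0,-0.0025,0.009,0,0,0,1]';python3 -m jog '[0,-0.0005,0.002,0,0,0,1, 0,-0.001,0.004,0,0,0,1, 0,-0.001,0.004,0,0,0,1]';python3 -m jog '[0,-0.0005,0.002,0,0,0,1, 0,-0.001,0.004,0,0,0,1, 0,-0.001,0.004,0,0,0,1]'
```

```text
time_s: 17.3
eef_pos: [0.4478, 0.0442, 0.1962]
eef_rot: [0.0, 0.799, 0.602, -0.001]
wrist_force: [-5.2, 1.1, 8.5]
opening: 0.188
grasp_force: 71.7
time_s: 17.68
eef_pos: [0.447, 0.0445, 0.192]
eef_rot: [0.0, 0.799, 0.602, -0.001]
wrist_force: [-2.1, 0.1, 4.7]
opening: 0.183
grasp_force: 72.6
time_s: 18.05
eef_pos: [0.4465, 0.0446, 0.1882]
eef_rot: [0.0, 0.799, 0.602, -0.0]
wrist_force: [-1.6, -0.0, 6.2]
opening: 0.182
grasp_force: 72.7
```

```bash
python3 -m jog '[0,0,0.002,0,0,0,1, 0,-0.0005,0.004,0,0,0,1, 0,-0.0005,0.004,0,0,0,1]';python3 -m jog '[0,0,0.001,0,0,0,1, 0,0,0.002,0,0,0,1, 0,0,0.002,0,0,0,1]';python3 -m jog '[0,0,0.001,0,0,0,1, 0,0,0.002,0,0,0,1, 0,0,0.002,0,0,0,1]'
```

```text
time_s: 18.42
eef_pos: [0.4459, 0.0448, 0.1842]
eef_rot: [0.0, 0.799, 0.602, -0.0]
wrist_force: [-2.7, 0.6, 6.7]
opening: 0.188
grasp_force: 72.7
time_s: 18.8
eef_pos: [0.4458, 0.0448, 0.1823]
eef_rot: [0.0, 0.799, 0.602, -0.001]
wrist_force: [-5.1, 0.1, 8.3]
opening: 0.19
grasp_force: 72.9
time_s: 19.18
eef_pos: [0.4455, 0.0449, 0.1802]
eef_rot: [0.0, 0.799, 0.602, -0.001]
wrist_force: [-5.8, 1.0, 8.8]
opening: 0.184
grasp_force: 72.9
```

```bash
python3 -m jog '[0,-0.0005,0.001,0,0,0,1, 0,-0.001,0.0015,0,0,0,1]';python3 -m jog '[0,0,0.001,0,0,0,1, 0,0,0.0015,0,0,0,1]';python3 -m jog '[0,0,0.001,0,0,0,1, 0,0,0.0015,0,0,0,1]'
```

```text
time_s: 19.42
eef_pos: [0.4454, 0.0449, 0.1792]
eef_rot: [0.001, 0.799, 0.602, 0.0]
wrist_force: [-3.1, 0.2, 8.5]
opening: 0.181
grasp_force: 72.9
time_s: 19.68
eef_pos: [0.4451, 0.045, 0.177]
eef_rot: [0.0, 0.799, 0.601, -0.0]
wrist_force: [-0.3, -0.6, 2.5]
opening: 0.186
grasp_force: 73.5
time_s: 19.92
eef_pos: [0.445, 0.0451, 0.1755]
eef_rot: [0.0, 0.799, 0.602, -0.0]
wrist_force: [-1.6, -3.4, 4.7]
opening: 0.184
grasp_force: 73.7
```

```bash
python3 -m jog '[0,0,0.0005,0,0,0,1, 0,0,0.001,0,0,0,1]';python3 -m jog '[0,0,0.0005,0,0,0,1, 0,0,0.001,0,0,0,1]';python3 -m jog '[0,0,0.0005,0,0,0,1, 0,0,0.001,0,0,0,1]'
```

```text
time_s: 20.18
eef_pos: [0.4449, 0.0451, 0.1745]
eef_rot: [0.0, 0.799, 0.602, -0.0]
wrist_force: [-2.8, -5.0, 6.3]
opening: 0.186
grasp_force: 73.7
time_s: 20.42
eef_pos: [0.4448, 0.0451, 0.1736]
eef_rot: [0.0, 0.799, 0.602, -0.0]
wrist_force: [-2.9, -4.1, 5.8]
opening: 0.182
grasp_force: 73.8
time_s: 20.68
eef_pos: [0.4448, 0.0452, 0.1726]
eef_rot: [0.0, 0.799, 0.602, -0.001]
wrist_force: [-3.4, -4.9, 6.1]
opening: 0.185
grasp_force: 73.8
```

```bash
python3 -m jog '[-0.0005,0,0.0005,0,0,0,1, -0.0005,0,0.001,0,0,0,1]';python3 -m jog '[0,0,0.0005,0,0,0,1, 0,0,0.001,0,0,0,1]';python3 -m jog '[0,0,0.0005,0,0,0,1, 0,0,0.001,0,0,0,1]'
```

```text
time_s: 20.92
eef_pos: [0.4447, 0.0451, 0.1716]
eef_rot: [-0.0, 0.799, 0.602, -0.0]
wrist_force: [-3.2, -2.1, 6.3]
opening: 0.185
grasp_force: 73.9
time_s: 21.18
eef_pos: [0.4446, 0.0451, 0.1707]
eef_rot: [-0.0, 0.799, 0.602, -0.0]
wrist_force: [-3.5, -0.8, 7.2]
opening: 0.187
grasp_force: 74.1
time_s: 21.42
eef_pos: [0.4447, 0.0451, 0.1704]
eef_rot: [-0.0, 0.799, 0.602, -0.0]
wrist_force: [-8.1, -3.0, 16.3]
opening: 0.189
grasp_force: 75.0
```

It bottoms hard at z 0.1705 with 16 N, so the latch should have flipped. Now a gentle rise.

```bash
python3 -m jog '[0,0,-0.001,0,0,0,1, 0,0,-0.0025,0,0,0,1, 0,0,-0.004,0,0,0,1, 0,0,-0.0055,0,0,0,1, 0,0.0005,-0.007,0,0,0,1, 0,0.0005,-0.0085,0,0,0,1, 0,0.001,-0.01,0,0,0,1, 0,0.001,-0.0115,0,0,0,1, 0,0.001,-0.013,0,0,0,1, 0,0.001,-0.0145,0,0,0,1, 0,0.001,-0.0145,0,0,0,1]'; python3 -m jog '[0,0,-0.001,0,0,0,1, 0,0,-0.002,0,0,0,1]';python3 -m jog '[0,0,-0.001,0,0,0,1, 0,0,-0.0015,0,0,0,1]'
```

```text
time_s: 22.8
eef_pos: [0.4458, 0.0448, 0.1841]
eef_rot: [-0.0, 0.799, 0.602, 0.0]
wrist_force: [-0.4, -1.8, 0.2]
opening: 0.183
grasp_force: 73.1
time_s: 23.05
eef_pos: [0.4461, 0.0447, 0.1861]
eef_rot: [0.0, 0.799, 0.601, 0.0]
wrist_force: [3.8, -2.1, -1.8]
opening: 0.184
grasp_force: 72.9
time_s: 23.3
eef_pos: [0.4463, 0.0447, 0.1877]
eef_rot: [0.0, 0.799, 0.601, 0.0]
wrist_force: [4.6, -2.4, -3.9]
opening: 0.184
grasp_force: 72.8
```

```bash
python3 -m jog '[0,0.0005,-0.0005,0,0,0,1, 0,0.0005,-0.001,0,0,0,1]';python3 -m jog '[0,0,-0.0005,0,0,0,1, 0,0,-0.001,0,0,0,1]';python3 -m jog '[0,0,-0.0005,0,0,0,1, 0,0,-0.001,0,0,0,1]'
```

```text
time_s: 23.55
eef_pos: [0.4464, 0.0446, 0.1885]
eef_rot: [-0.0, 0.799, 0.601, 0.0]
wrist_force: [4.0, -2.4, -4.1]
opening: 0.182
grasp_force: 72.8
time_s: 23.8
eef_pos: [0.4465, 0.0446, 0.1896]
eef_rot: [0.0, 0.799, 0.601, 0.0]
wrist_force: [6.0, -2.4, -3.7]
opening: 0.186
grasp_force: 72.7
time_s: 24.05
eef_pos: [0.4469, 0.0445, 0.1911]
eef_rot: [0.001, 0.799, 0.602, 0.001]
wrist_force: [2.5, -1.3, -1.3]
opening: 0.187
grasp_force: 71.7
```

```bash
python3 -m jog '[0,0,-0.0005,0,0,0,1, 0,0,-0.001,0,0,0,1]';python3 -m jog '[0,0,-0.0005,0,0,0,1, 0,0,-0.001,0,0,0,1]'
python3 - <<'E'
from fit import *
c=camera('wrist');s=camera('side')
im=np.hstack([cv2.resize(c['frame'][140:300,250:500],(500,320),interpolation=2),cv2.resize(s['frame'][220:340,220:320],(267,320),interpolation=2)]);cv2.imwrite('pics/w7.png',im[:,:,::-1])
E
```

```text
time_s: 24.3
eef_pos: [0.4468, 0.0445, 0.1914]
eef_rot: [0.001, 0.799, 0.601, 0.001]
wrist_force: [6.8, -1.8, -7.4]
opening: 0.182
grasp_force: 71.1
time_s: 24.55
eef_pos: [0.4469, 0.0445, 0.1917]
eef_rot: [0.001, 0.799, 0.601, 0.001]
wrist_force: [9.5, -2.7, -13.6]
opening: 0.186
grasp_force: 70.4
```

View pics/w7.png

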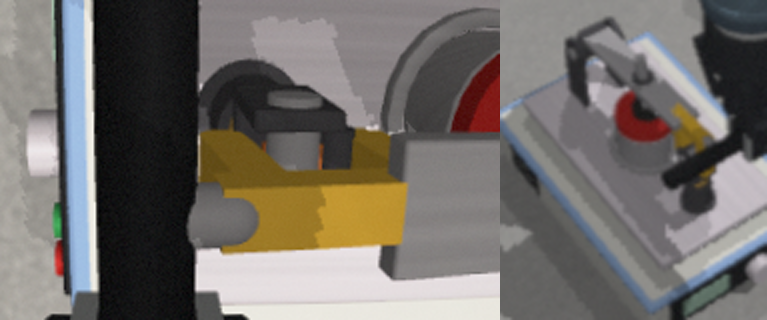

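The upward pull meets a hard stop at z 0.1917 with -13.6 N, and the picture shows the pin inside the hook with the orange latch behind it. The latch holds. Unload to about zero force, then let go.

```bash
python3 -m jog '[0,0.0005,0.001,0,0,0,1, 0,0.001,0.002,0,0,0,1, 0,0.001,0.002,0,0,0,1]'
```

```text
time_s: 25.02
eef_pos: [0.4469, 0.0445, 0.1907]
eef_rot: [-0.0, 0.799, 0.602, -0.0]
wrist_force: [-2.2, -0.9, 4.1]
opening: 0.187
grasp_force: 72.3
```

```bash
python3 -m jog '[0,0,-0.0005,0,0,0,1, 0,0,-0.0008,0,0,0,1, 0,0,-0.0008,0,0,0,1]'
```

```text
time_s: 25.4
eef_pos: [0.4469, 0.0445, 0.1911]
eef_rot: [-0.0, 0.799, 0.602, -0.0]
wrist_force: [-2.0, -0.3, 0.5]
opening: 0.186
grasp_force: 71.8
```

```bash
python3 -m jog '[0,0,0,0,0,0,0.75, 0,0,0,0,0,0,0.6, 0,0,0,0,0,0,0.5, 0,0,0,0,0,0,0.4, 0,0,0,0,0,0,0.4, 0,0,-0.02,0,0,0,0.4, 0,0,-0.06,0,0,0,0.4, 0,0,-0.12,0,0,0,0.4, 0,-0.02,-0.17,0,0,0,0.4, 0,-0.02,-0.17,0,0,0,0.4, 0,-0.02,-0.17,0,0,0,0.4]'
python3 - <<'E'
from fit import *
c=camera('wrist');s=camera('side')
im=np.hstack([cv2.resize(c['frame'],(480,360)),cv2.resize(s['frame'][220:340,220:320],(300,360),interpolation=2)]);cv2.imwrite('pics/w8.png',im[:,:,::-1])
E
```

```text
time_s: 26.78
eef_pos: [0.4279, 0.0499, 0.3609]
eef_rot: [-0.0, 0.799, 0.602, -0.0]
wrist_force: [0.6, 0.1, -0.1]
opening: 0.6
grasp_force: 0.0
```

View pics/w8.png

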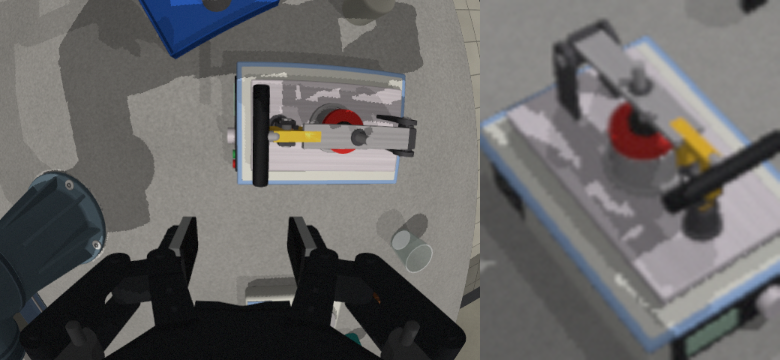

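The bar stays down on its latch over the seated jar, and the gripper is clear of everything. Handing in.

```bash
python3 -c "
from bench import hand_in; print(hand_in())"
```

```text
the job is handed in; nothing more can be done
None
```

The job is handed in: the red-lidded jar is in the mill seat and the latch is holding the bar down. The wrist force read no more than about 19 N at the end of any move. The robot is clear of everything after about 27 s on the clock, and nothing else on the bench was moved.

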